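# Find the proud rest pin on the alignment plate and press it home

### The arm

A 6-joint arm with a two-finger parallel gripper is mounted at the origin on the work surface. World frame = base frame: x ahead of the robot, y to its left, z up, the work surface at z = 0. Lengths are in mm, angles in rad, forces in N, time in s.
With the tool pointing down it reaches from about 275 to 750 mm from the base axis. Payload 10.2 kg.
Tool frame: the origin (TCP) lies between the finger pads; the fingertips stand ctrl.tips_ahead ahead of it and the grasp point (between the pads) lies 8 mm behind it (ctrl.tips_ahead is the distance from the TCP to the fingertips, in mm); z points along the fingers, y is the direction in which the jaws open and shut (so a half turn about z gives the same grasp; the last joint's range is limited). The gripper opens to 85 mm and grips with 20 to 120 N. Pads are 22 mm wide; open, the fingers measure 114 mm over their backs; the gripper's body (76 mm by 85 mm) begins 54 mm behind the grasp point. The pads swing forward as they close: fully open they stand 13 mm farther back than shut.
Start: joints at [1.016, 0.313, 1.498, -0, 1.331, -0.223], TCP at [171.029, 496.367, 209.394] pointing down, gripper open.
Joint ranges: [-2.94, 2.94], [-0.97, 2.17], [0.19, 2.56], [-1.23, 4.37], [0.02, 3.11], [-2.88, 2.88]. Speed limits (rad/s): [2.39, 2.39, 3.01, 3.14, 3.14, 3.14].

### API

Orientations are given as a unit quaternion [w, x, y, z].
In Python, from rig import ctrl gives the robot as it stands. The module is installed in compiled form; this text tells all that it offers.
- The arm moves only by the tool move_arm, never from a script. Its argument "motion" is a list of rows, each an object with "offset": the shift along the tool's x, y, z in m, a list of three; "angular": the turn, a rotation vector about the tool's x, y, z in degrees, a list of three; "jaw": the finger opening in m, from 0 to 0.0854. In form: [{"offset": [tx, ty, tz], "angular": [ax, ay, az], "jaw": jaw}, ...]. A call has 1 to 5 rows; each row is the pose to reach, as a shift and turn from the pose commanded when the call began, along the tool's axes at that moment; what a row does not reach only later rows make up. A row lasts 1/8 s, in which the tool goes at most 62.5 mm and 10.7 degrees, less where a joint would pass 70% of its speed; a pose out of reach is approached as far as the arm can. A call with a gripper value outside its range is refused whole. The fingers move at their own pace and stop on an object; "squeeze" is the grip in N (left out, the last holds). Time passes only in rows, so rows that repeat a pose let the fingers close. It gives the time, the measured TCP pose, the force and the opening at its end, in the units of the state.
- ctrl.sense(): the state, without advancing time (a new reading comes with each control period).
- ctrl.capture(name): name is "scene" or "top"; returns a dict with "img" (480x640x3 uint8, red, green, blue), "intrinsics" (3x3 intrinsics, pixels), "rvec" (rotation vector, rad) and "tvec" (3), from world to camera coordinates, as OpenCV has them. Camera axes: x right, y down, z forward; pixel columns grow to the right and rows downward; lengths in mm; the calibration is good to about 2 mm. A picture is of the moment at which its call begins. There is no depth.
- ctrl.finish_job(): hands the job in, once; it reports no verdict.
The state is a dict: "time_s": time; "joints": joint angles; "dq": joint speeds; "tau": joint torques, N m; "eef_pos": TCP position; "ee_rot": TCP orientation; "force": force on the tool from outside, world axes, zero at the start; "wrist_torque": the same for the moment, N m; "grip_width": opening from 0.0 (shut) to 1.0 (fully open).
Only numpy, scipy, OpenCV 4.12 (cv2) and the standard library are available. Lean on these libraries where they do the work, as an engineer would, in place of code of your own. Each camera call takes 0.05 s, during which the arm holds its last target. There are 200 camera calls.

### The job

One of the four rest pins on the aluminium base plate has crept up. Take the blue spring-tipped probe out of its wooden stand, touch it lightly on top of each pin in turn, clockwise seen from above starting at the yellow-marked corner, to feel which one stands high; only after all four, press that one with the probe firmly but steadily down until it is fully home, without leaning on the other three, and put the probe back upright in its stand. Handle the pins only with the probe and leave everything else where it is.

Things in the scene. Friction and masses are not known exactly. Their poses are not given: they have to be found in the camera images.
- probe: spring-tipped probe, upright, 112 mm tall, 0.15 kg: blue handle 30 x 30 x 50 mm on top, below it a 12 mm shank 46 mm long, then a 7 mm plunger with a 10 mm brass ball. Origin at the lowest point of the extended ball, z up along the axis, x and y square to the handle's faces. Pushed up, the plunger yields from 0.35 N at 0.35 N per mm and stops solid after 6 mm (2.5 N)
- probe_grip (a point): centre of the blue handle, 87 mm above the ball's lowest point; axes as the probe's (grip any two opposite sides, 30 mm apart)
- probe_foot (a point): lowest point of the probe's ball when the plunger is fully out, on the probe's axis; fixed to the handle, so it does not follow the plunger when that is pushed in
- stand_mouth (a point): centre of the mouth of the 20 mm through hole in the top of the wooden probe stand (block 80 x 80 mm, 76 mm tall, fixed to the bench), z up. The probe hangs in it with the handle's underside on the wood: the probe's origin is then 62 mm below this point and 14 mm above the bench
- plate: aluminium base plate 200 (x) x 160 (y) x 12 mm, fixed to the bench, origin at the centre of its underside; a yellow patch marks its corner at -x, +y. Near its corners stand four steel rest pins, caps 28 mm across, flat tops 40 mm above the bench when home. Exactly one, at any corner, stands 3 to 4 mm higher. A loose steel collar, 42 mm across and 14 mm tall, lies in mid plate
- spot1 (a point): yellow-marked (-x, +y of the plate) corner: on the axis of that rest pin, at the height of a home pin's top (40 mm above the bench) whether or not this pin stands high; fixed to the plate. The high pin is held by friction, starts to slide down at about 11 N and ends against a solid stop when home; the three others are home and may only be touched with a few newtons
- spot2 (a point): second, clockwise from above (+x, +y) corner: on the axis of that rest pin, at the height of a home pin's top (40 mm above the bench) whether or not this pin stands high; fixed to the plate
- spot3 (a point): third (+x, -y) corner: on the axis of that rest pin, at the height of a home pin's top (40 mm above the bench) whether or not this pin stands high; fixed to the plate
- spot4 (a point): fourth (-x, -y) corner: on the axis of that rest pin, at the height of a home pin's top (40 mm above the bench) whether or not this pin stands high; fixed to the plate
Not all that is in view belongs to the job. Of the things that look like the probe, the largest one is meant.

How it is judged:
By the outcome, as a careful person would: the job done as asked, in the order asked, and still so for the second after the job is handed in, with the robot touching nothing.
It also fails if it takes over 69 s, if anything falls off the work surface, if the arm or the gripper's body presses on something with over 40 N, if the wrist force passes 120 N, or if a joint passes its speed limit or range.

## Working session

There is one attempt and no reset: what is moved stays moved. The work goes in short steps, Python scripts to look and compute and a tool call to move; the robot and the scene stay as the last step left them, time stands still between calls to the robot, and variables do not carry over. Pictures are saved under pics/ and viewed, about 8 in all and at most 12, crops included, and the job is handed in when it is done.

Besides the shell and the picture viewer there is one more tool, called after "Emit:" as name(argument=value, ...) on one line, values as JSON. move_arm: Moves the arm, as the interface text tells. Its arguments: {"type":"object","properties":{"motion":{"type":"array","items":{"type":"object","properties":{"offset":{"type":"array","items":{"type":"number"}},"angular":{"type":"array","items":{"type":"number"}},"jaw":{"type":"number"}}}},"squeeze":{"type":"number"}},"required":["motion"]}

```bash
mkdir -p pics
python3 - <<'E'
from rig import ctrl
import cv2,numpy as np
print(ctrl.sense(), ctrl.tips_ahead)
for n in("scene","top"):
    c=ctrl.capture(n); cv2.imwrite(f"pics/{n}0.png",c["img"][:,:,::-1]); print(n,c["intrinsics"],c["rvec"],c["tvec"])
E
```

```text
{'time_s': 0.0, 'joints': array([ 1.01559395e+00,  3.13440967e-01,  1.49850122e+00, -5.49093760e-05,
        1.33099996e+00, -2.23392047e-01]), 'dq': array([-0.00199486,  0.00020225,  0.00230452,  0.00111711, -0.00116726,
       -0.00041158]), 'tau': array([-1.67859071e-04, -4.12267470e+01, -2.59742492e+01, -2.01664484e-04,
        4.17350195e-03,  2.45223976e-05]), 'eef_pos': array([170.87383007, 496.08261943, 208.81558172]), 'ee_rot': array([-2.31421631e-04,  1.65138648e-01,  9.86270131e-01, -6.34377202e-04]), 'force': array([ 0.06813335,  0.62965812, -0.3433804 ]), 'wrist_torque': array([ 0.02215425,  0.02333291, -0.00941536]), 'grip_width': 0.9987444192239919} 11.0
scene [[493.57158917   0.         320.84671071]
 [  0.         493.57158917 229.25008246]
 [  0.           0.           1.        ]] [ 0.77787115  2.7042772  -0.95560405] [447.64638335 -98.74120677 897.43003221]
top [[592.30685104   0.         309.84435586]
 [  0.         592.30685104 237.98306368]
 [  0.           0.           1.        ]] [ 2.09885546 -2.14270583  0.2013016 ] [-61.28746212 514.43658665 856.46229746]
```

View pics/scene0.png

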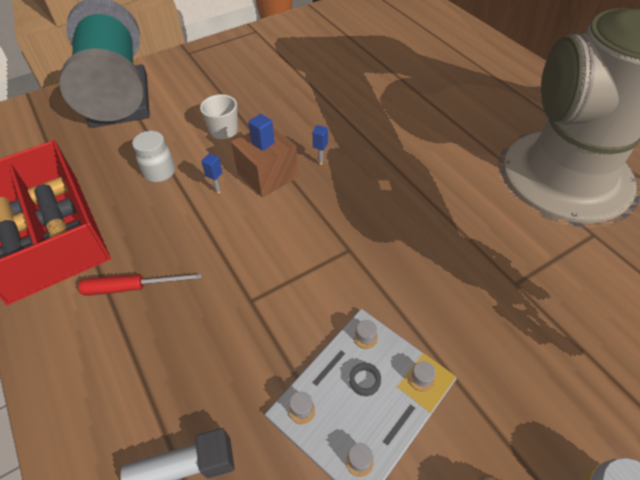

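View pics/top0.png

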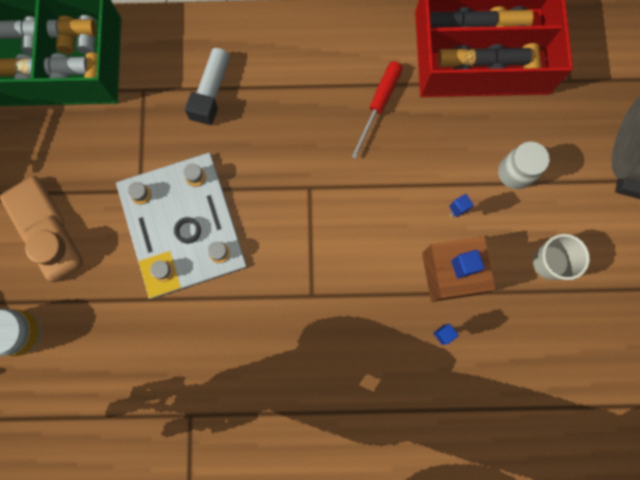

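The scene picture shows three blue-handled candidates at (261,130) in the wooden stand, (212,165) and (320,138) free-standing. In the top view they are at (468,264), (460,205) and (446,334). The one in the stand is the largest and is in the wooden block, so it fits the description. The plate is at (185,225) in the top view, with its yellow corner at (160,272). I'll confirm with one enlarged crop and measure.

```bash
cat > h.py <<'E'
from rig import ctrl
import cv2,numpy as np
def cam(n):
    c=ctrl.capture(n); R=cv2.Rodrigues(np.array(c["rvec"],float))[0]
    return c["img"],np.array(c["intrinsics"]),R,np.array(c["tvec"],float)
def back(C,uv,z):
    _,K,R,t=C; uv=np.atleast_2d(uv).astype(float)
    d=(np.linalg.inv(K)@np.c_[uv,np.ones(len(uv))].T).T@R; o=-R.T@t
    return o+d*((z-o[2])/d[:,2])[:,None]
def proj(C,P):
    _,K,R,t=C; return cv2.projectPoints(np.atleast_2d(P).astype(float),R,t,K,None)[0][:,0]
E
python3 - <<'E'
from h import *
T=cam("top");S=cam("scene")
print("camtop",-T[2].T@T[3],"camscene",-S[2].T@S[3])
a=cv2.resize(T[0][225:305,415:505],(400,356),interpolation=cv2.INTER_CUBIC)
b=cv2.resize(T[0][145:305,110:250],(400,457),interpolation=cv2.INTER_CUBIC)
c=cv2.resize(S[0][105:205,190:340],(400,267),interpolation=cv2.INTER_CUBIC)
m=np.zeros((600,800,3),np.uint8); m[:356,:400]=a; m[:457,400:]=b; m[333+0:600,:400]=c
cv2.imwrite("pics/c1.png",m[:,:,::-1])
for n,C in(("T",T),("S",S)):
    h=cv2.cvtColor(C[0],cv2.COLOR_RGB2HSV)
    k=cv2.inRange(h,(105,120,50),(130,255,255))
    N,l,s,ce=cv2.connectedComponentsWithStats(k)
    for i in range(1,N):
        if s[i,4]>30: print(n,"blue",s[i],ce[i].round(1),back(C,ce[i],126)[0].round(1))
print("plate approx",back(T,[[160,270],[138,192],[193,174],[218,251],[187,230]],40).round(1), "stand",back(T,[468,264],126).round(1))
E
```

```text
camtop [341.62379217 -71.2371038  938.1616499 ] camscene [709.65322084 310.71447832 644.48940431]
T blue [451 195  22  21 274] [460.9 205.1] [ 541.  -285.9  126. ]
T blue [452 251  32  26 571] [467.6 263.4] [ 457.8 -289.4  126. ]
T blue [434 325  24  19 281] [445.8 334. ] [ 362.  -253.1  126. ]
S blue [249 115  25  35 490] [263.2 130.3] [ 467.1 -269.   126. ]
S blue [313 126  14  23 270] [319.9 136.9] [ 398.9 -205.9  126. ]
S blue [202 154  19  25 327] [211.8 166. ] [ 570.7 -238.   126. ]
plate approx [[469.7 158.3  40. ]
 [593.9 196.2  40. ]
 [621.5 110.4  40. ]
 [497.4  69.8  40. ]
 [531.4 118.1  40. ]] stand [[ 457.  -289.9  126. ]]
```

View pics/c1.png

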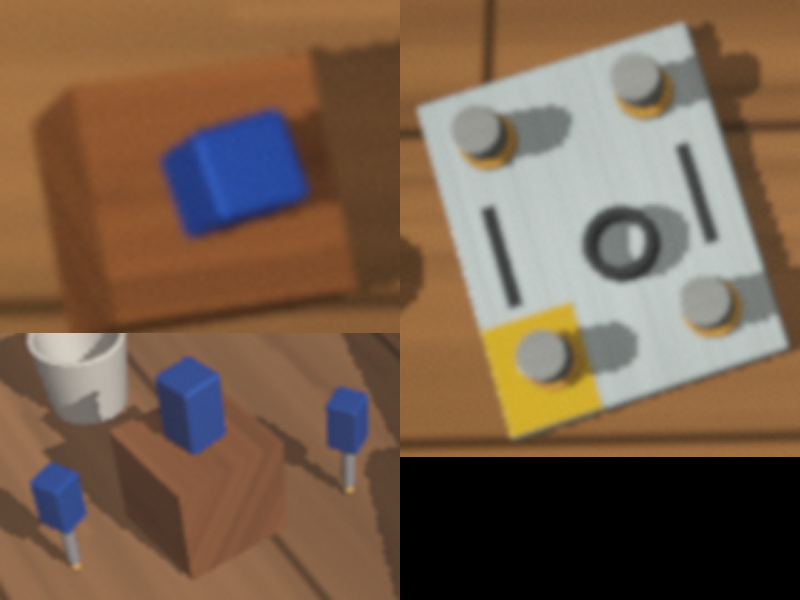

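The crop confirms it. The probe in the stand has the largest handle, and the two decoys stand free on the bench. Handle top corners in the crop are about (200,132), (280,111), (308,189) and (226,221). All four pin caps and plate corners are clear. Now I'll fit the poses.

```bash
cat >> h.py <<'E'
from scipy.spatial.transform import Rotation as Ro
def rel(P,yaw=None):
    s=ctrl.sense(); q=s["ee_rot"]; R=Ro.from_quat([q[1],q[2],q[3],q[0]])
    o=R.inv().apply(np.array(P)-s["eef_pos"])
    a=[0,0,0]
    if yaw is not None: # tool down, tool y at angle yaw (deg, mod 180)
        best=None
        for k in(0,180):
            t=np.radians(yaw+k); y=np.array([np.cos(t),np.sin(t),0]); z=np.array([0,0,-1.]); x=np.cross(y,z)
            v=(R.inv()*Ro.from_matrix(np.c_[x,y,z])).as_rotvec(degrees=True)
            if best is None or np.linalg.norm(v)<np.linalg.norm(best): best=v
        a=best
    print("off m",(o/1000).round(4),"ang",np.round(a,1),"tcp",s["eef_pos"].round(2),"F",s["force"].round(2),"w",round(s["grip_width"],3),"t",round(s["time_s"],2))
E
python3 - <<'E'
from h import *
from scipy.optimize import least_squares
T=cam("top");S=cam("scene")
A=lambda p:np.array(p)/[400/90,356/80]+[415,225]-.4
B=lambda p:np.array(p)/[400/140,457/160]+[110,145]-.3
D=lambda p:np.array(p)/[400/150,267/100]+[190,105]-.3
def rect(c,yaw,w,h,z):
    q=np.array([[-w,h],[w,h],[w,-h],[-w,-h]])/2; a=np.radians(yaw); M=np.array([[np.cos(a),-np.sin(a)],[np.sin(a),np.cos(a)]])
    return np.c_[q@M.T+c,np.full(4,z)]
ht=A([[200,132],[280,111],[308,189],[226,221]]); st=A([[75,90],[312,55],[355,288],[112,322]])
for n,p,z in(("handle",ht,126),("stand",st,76)):
    w=back(T,p,z); e=np.diff(np.r_[w,w[:1]],axis=0)
    print(n,w.mean(0).round(1),np.linalg.norm(e,axis=1).round(1),np.degrees(np.arctan2(e[:,1],e[:,0])).round(1)%90)
hs=D([[188,357-333],[157,370-333],[193,397-333],[222,377-333]]); w=back(S,hs,126); e=np.diff(np.r_[w,w[:1]],axis=0)
print("handle scene",w.mean(0).round(1),np.linalg.norm(e,axis=1).round(1),np.degrees(np.arctan2(e[:,1],e[:,0])).round(1)%90)
pins=B([[143,355],[79,131],[237,78],[309,304]]); co=B([[113,437],[18,106],[284,21],[388,345]])
f=lambda v:(np.r_[proj(T,rect(v[:2],v[2],200,160,12)),proj(T,rect(v[:2],v[2],v[3],v[4],40))]-np.r_[co,pins]).ravel()
r=least_squares(f,[545,133,17,130,90],loss='soft_l1'); print(r.x.round(1),f(r.x).reshape(-1,2).round(1).tolist())
np.save("spots.npy",rect(r.x[:2],r.x[2],r.x[3],r.x[4],40)); print(np.load("spots.npy").round(1))
ps=np.array([[424,369],[366,327],[301,400],[360,452]]) # scene rough cap tops: order check below
print("pins scene",back(S,ps,40).round(1))
sp=back(T,[[461,205],[446,334],[563,258],[530,160]],[80][0]); print("decoys,mug,jar",sp.round(0))
E
```

```text
handle [ 460.7 -295.2  126. ] [26.2 25.7 27.8 28.7] [13.5 15.5 19.9 12.4]
stand [ 460.1 -295.2   76. ] [80.3 78.3 80.8 77.5] [7.3 6.  6.7 5.6]
handle scene [ 458.8 -292.8  126. ] [22.  35.4 24.8 29.8] [ 2.3 11.2 16.6 16.8]
[548.1 134.8  17.5 132.3  91.7] [[-0.0, 1.1], [-0.2, 0.2], [1.0, -0.3], [1.3, 0.8], [0.0, 0.1], [-0.7, -0.7], [-0.0, -0.1], [-0.8, -1.0]]
[[471.2 158.6  40. ]
 [597.4 198.4  40. ]
 [625.  111.   40. ]
 [498.8  71.2  40. ]]
pins scene [[470.4 159.6  40. ]
 [498.8  71.6  40. ]
 [623.5 110.4  40. ]
 [596.3 198.3  40. ]]
decoys,mug,jar [[ 552. -298.   80.]
 [ 363. -264.   80.]
 [ 469. -442.   80.]
 [ 620. -407.   80.]]
```

```bash
python3 -c "
from h import *
rel([460,-294.5,190],105)"
```

```text
off m [-0.5308 -0.6535  0.0194] ang [ -0.  -0. -34.] tcp [170.98 496.31 209.2 ] F [ 0.45 -0.01 -0.54] w 0.998 t 0.3
```

Emit:
move_arm(motion=[{"offset": [-0.531,-0.653,0.015],"angular": [0,0,-34],"jaw": 0.06},{"offset": [-0.531,-0.653,0.015],"angular": [0,0,-34],"jaw": 0.06},{"offset": [-0.531,-0.653,0.015],"angular": [0,0,-34],"jaw": 0.06},{"offset": [-0.531,-0.653,0.015],"angular": [0,0,-34],"jaw": 0.06},{"offset": [-0.531,-0.653,0.015],"angular": [0,0,-34],"jaw": 0.06}], squeeze=60)

```text
time_s: 0.92
eef_pos: [272.8, 221.1, 204.7]
ee_rot: [0.0, -0.131, 0.991, 0.0]
force: [1.1, 0.5, 0.5]
grip_width: 0.702
```

```bash
python3 -c "
from h import *
rel([460,-294.5,190],105)"
```

```text
off m [-0.0464 -0.5466  0.0148] ang [-0.   0.1  0.1] tcp [272.77 221.09 204.73] F [1.07 0.53 0.52] w 0.702 t 0.93
```

Emit:
move_arm(motion=[{"offset": [-0.046,-0.546,0.015],"angular": [0,0,0],"jaw": 0.06},{"offset": [-0.046,-0.546,0.015],"angular": [0,0,0],"jaw": 0.06},{"offset": [-0.046,-0.546,0.015],"angular": [0,0,0],"jaw": 0.06},{"offset": [-0.046,-0.546,0.015],"angular": [0,0,0],"jaw": 0.06},{"offset": [-0.046,-0.546,0.015],"angular": [0,0,0],"jaw": 0.06}])

```text
time_s: 1.55
eef_pos: [378.7, -73.4, 196.3]
ee_rot: [0.0, -0.13, 0.992, -0.0]
force: [0.8, 1.2, 0.4]
grip_width: 0.701
```

```bash
python3 -c "
from h import *
rel([460,-294.5,190],105)"
```

```text
off m [-0.0215 -0.2346  0.0064] ang [-0.   0.  -0.1] tcp [378.69 -73.42 196.27] F [0.83 1.17 0.43] w 0.701 t 1.55
```

Emit:
move_arm(motion=[{"offset": [-0.021,-0.234,0.006],"angular": [0,0,0],"jaw": 0.06},{"offset": [-0.021,-0.234,0.006],"angular": [0,0,0],"jaw": 0.06},{"offset": [-0.021,-0.234,0.006],"angular": [0,0,0],"jaw": 0.06},{"offset": [-0.021,-0.234,0.006],"angular": [0,0,0],"jaw": 0.06},{"offset": [-0.021,-0.234,0.006],"angular": [0,0,0],"jaw": 0.06}])

```text
time_s: 2.17
eef_pos: [459.2, -294.0, 189.0]
ee_rot: [-0.0, -0.129, 0.992, 0.0]
force: [0.3, 0.5, 0.5]
grip_width: 0.704
```

```bash
python3 -c "
from h import *
rel([460,-294.5,94],105)
T=cam('top');S=cam('scene');m=np.zeros((400,800,3),np.uint8)
m[:,:400]=cv2.resize(T[0][190:340,395:545],(400,400));m[:,400:]=cv2.resize(S[0][40:240,160:360],(400,400))
cv2.imwrite('pics/c2.png',m[:,:,::-1])"
```

```text
off m [-0.0007 -0.0007  0.095 ] ang [ 0.  -0.  -0.2] tcp [ 459.23 -294.03  188.97] F [0.33 0.49 0.48] w 0.704 t 2.17
```

View pics/c2.png

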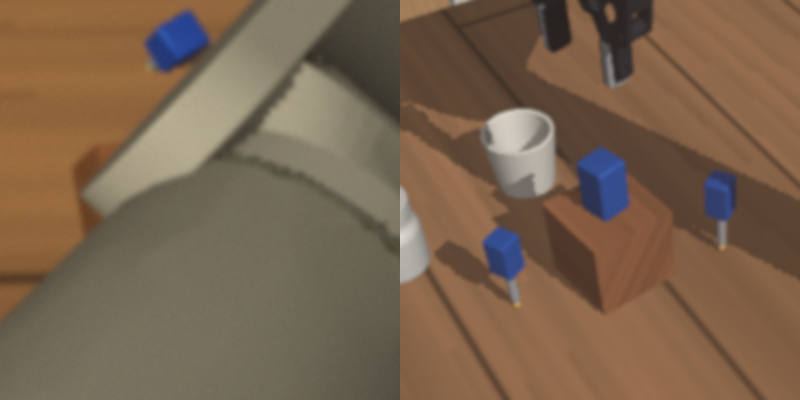

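The open jaws, at crop pixels (555,30) and (617,65), straddle the line above the handle at (603,185). Nothing else is in the way, so I'll descend and then close gently.

Emit:
move_arm(motion=[{"offset": [0,0,0.045],"angular": [0,0,0],"jaw": 0.06},{"offset": [0,0,0.075],"angular": [0,0,0],"jaw": 0.06},{"offset": [0,0,0.095],"angular": [0,0,0],"jaw": 0.06},{"offset": [0,0,0.095],"angular": [0,0,0],"jaw": 0.06},{"offset": [0,0,0.095],"angular": [0,0,0],"jaw": 0.045}])

```text
time_s: 2.9
eef_pos: [459.6, -291.5, 96.4]
ee_rot: [0.001, -0.131, 0.991, -0.001]
force: [0.1, -0.3, -0.7]
grip_width: 0.528
```

Emit:
move_arm(motion=[{"offset": [0,0,0],"angular": [0,0,0],"jaw": 0.02},{"offset": [0,0,0],"angular": [0,0,0],"jaw": 0.02},{"offset": [0,0,0],"angular": [0,0,0],"jaw": 0.02},{"offset": [0,0,0],"angular": [0,0,0],"jaw": 0.02},{"offset": [0,0,0],"angular": [0,0,0],"jaw": 0.02}], squeeze=80)

```text
time_s: 3.52
eef_pos: [459.7, -292.1, 96.7]
ee_rot: [0.001, -0.13, 0.991, -0.001]
force: [-0.1, 1.0, 6.6]
grip_width: 0.321
```

```bash
python3 -c "
from h import *
rel([460,-294.5,94],105)
S=cam('scene');m=cv2.resize(S[0][40:240,160:360],(500,500))
cv2.imwrite('pics/c3.png',m[:,:,::-1])"
```

```text
off m [ 0.0004 -0.0024  0.0027] ang [-0.1  0.1 -0. ] tcp [ 459.7  -292.05   96.66] F [-0.07  1.02  6.6 ] w 0.321 t 3.52
```

View pics/c3.png

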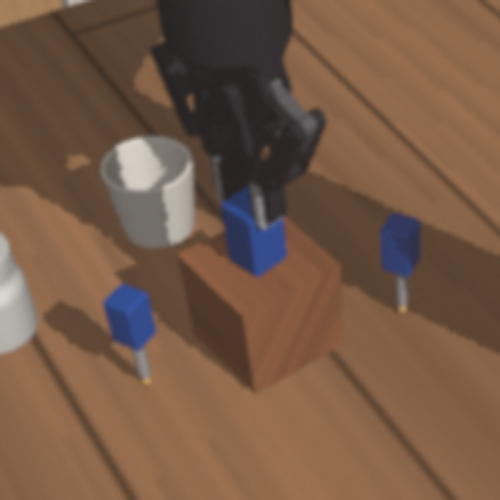

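The jaws hold the handle (crop about (255,225)), probe upright, decoys untouched. Next I'll lift.

Emit:
move_arm(motion=[{"offset": [0,0,-0.015],"angular": [0,0,0],"jaw": 0.02},{"offset": [0,0,-0.05],"angular": [0,0,0],"jaw": 0.02},{"offset": [0,0,-0.09],"angular": [0,0,0],"jaw": 0.02},{"offset": [0,0,-0.09],"angular": [0,0,0],"jaw": 0.02},{"offset": [0,0,-0.09],"angular": [0,0,0],"jaw": 0.02}])

```text
time_s: 4.2
eef_pos: [458.9, -291.5, 184.8]
ee_rot: [-0.0, -0.13, 0.991, 0.0]
force: [-0.2, 0.4, -1.2]
grip_width: 0.32
```

```bash
python3 -c "
from h import *
rel(np.load('spots.npy')[0]+[0,0,150])
S=cam('scene');m=cv2.resize(S[0][20:220,160:360],(600,600))
cv2.imwrite('pics/c4.png',m[:,:,::-1])"
```

```text
off m [-0.1283  0.4316 -0.005 ] ang [0 0 0] tcp [ 458.89 -291.48  184.77] F [-0.21  0.36 -1.23] w 0.32 t 4.2
```

View pics/c4.png

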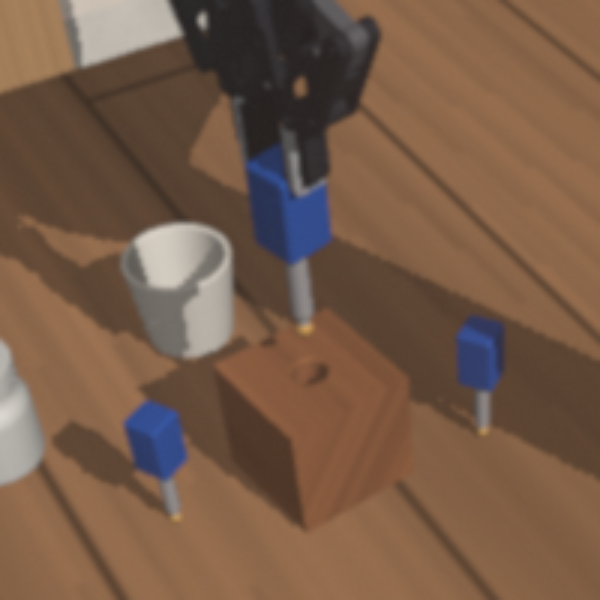

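The probe is lifted, hanging straight with the ball at crop (305,328), and the stand hole is clear at (310,372). I'll check the ball's position against the TCP and plan the transit.

```bash
python3 -c "
from h import *
S=cam('scene')
print(back(S,[160+305/3-.3,20+326/3-.3],107).round(1), back(S,[160+310/3-.3,20+372/3-.3],76).round(1), proj(S,[[458.9,-291.5,107],[458.9,-291.5,152],[458.9,-291.5,176.8]]))
rel(np.load('spots.npy')[0]+[0,0,150])"
```

```text
[[ 458.5 -296.2  107. ]] [[ 460.4 -293.7   76. ]] [[262.46889328 129.99035242]
 [259.49199427 107.94409482]
 [257.73514606  94.93326442]]
off m [-0.1284  0.4315 -0.0052] ang [0 0 0] tcp [ 458.76 -291.37  184.13] F [-0.86  0.31 -2.06] w 0.318 t 4.3
```

Emit:
move_arm(motion=[{"offset": [-0.128,0.4315,0],"angular": [0,0,0],"jaw": 0.02},{"offset": [-0.128,0.4315,0],"angular": [0,0,0],"jaw": 0.02},{"offset": [-0.128,0.4315,0],"angular": [0,0,0],"jaw": 0.02},{"offset": [-0.128,0.4315,0],"angular": [0,0,0],"jaw": 0.02},{"offset": [-0.128,0.4315,0],"angular": [0,0,0],"jaw": 0.02}])

```text
time_s: 4.92
eef_pos: [466.9, 22.6, 184.5]
ee_rot: [-0.001, -0.13, 0.991, 0.0]
force: [0.9, 0.3, -2.2]
grip_width: 0.318
```

```bash
python3 -c "
from h import *
rel(np.load('spots.npy')[0]+[0,0,100],105)"
```

```text
off m [-0.0393  0.1303  0.0445] ang [ 0.  -0.1 -0. ] tcp [466.93  22.61 184.48] F [ 0.94  0.26 -2.22] w 0.318 t 4.92
```

Emit:
move_arm(motion=[{"offset": [-0.0393,0.13,0.01],"angular": [0,0,0],"jaw": 0.02},{"offset": [-0.0393,0.13,0.02],"angular": [0,0,0],"jaw": 0.02},{"offset": [-0.0393,0.13,0.035],"angular": [0,0,0],"jaw": 0.02},{"offset": [-0.0393,0.13,0.035],"angular": [0,0,0],"jaw": 0.02},{"offset": [-0.0393,0.13,0.035],"angular": [0,0,0],"jaw": 0.02}])

```text
time_s: 5.55
eef_pos: [472.1, 155.6, 150.4]
ee_rot: [0.0, -0.13, 0.992, -0.0]
force: [0.7, -0.2, -1.8]
grip_width: 0.318
```

```bash
python3 -c "
from h import *
rel(np.load('spots.npy')[0]+[0,0,82.66+10],105)
T=cam('top');S=cam('scene');m=np.zeros((400,800,3),np.uint8)
m[:,:400]=cv2.resize(T[0][185:335,90:240],(400,400));m[:,400:]=cv2.resize(S[0][270:470,290:490],(400,400))
cv2.imwrite('pics/c5.png',m[:,:,::-1])"
```

```text
off m [0.0001 0.0032 0.0177] ang [-0.  -0.  -0.1] tcp [472.09 155.6  150.37] F [ 0.71 -0.19 -1.78] w 0.318 t 5.55
```

View pics/c5.png

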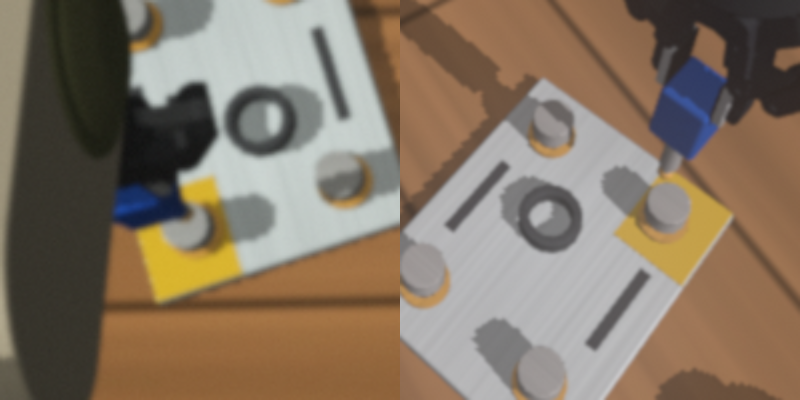

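The probe tip, at right-hand crop (667,168), is over the yellow-corner pin at (668,205). I'll correct 3 mm and come down above it.

Emit:
move_arm(motion=[{"offset": [0,0.003,0.01],"angular": [0,0,0],"jaw": 0.02},{"offset": [0,0.003,0.018],"angular": [0,0,0],"jaw": 0.02},{"offset": [0,0.003,0.018],"angular": [0,0,0],"jaw": 0.02},{"offset": [0,0.003,0.018],"angular": [0,0,0],"jaw": 0.02}])

```text
time_s: 6.15
eef_pos: [471.2, 159.2, 132.2]
ee_rot: [0.0, -0.13, 0.991, -0.0]
force: [0.1, 0.3, -1.8]
grip_width: 0.318
```

```bash
python3 -c "
from h import *
P=np.load('spots.npy')[0]
s=ctrl.sense(); S=cam('scene'); print(proj(S,[P,s['eef_pos']-[0,0,82.66-5],s['eef_pos']]))
rel(P+[0,0,82.66-2],105)"
```

```text
[[423.06210992 368.72784897]
 [425.06823711 364.42602589]
 [435.47814325 336.13503794]]
off m [ 0.0002 -0.0006  0.0116] ang [-0.  0. -0.] tcp [471.25 159.27 132.26] F [-0.26 -0.29 -0.48] w 0.321 t 6.2
```

```bash
cat >> h.py <<'E'
def avg(n=8):
    F=[];Z=[]
    for _ in range(n):
        ctrl.capture("scene"); s=ctrl.sense(); F.append(s["force"]);Z.append(s["eef_pos"])
    print("Favg",np.mean(F,0).round(2),"sd",np.std(F,0).round(2),"pos",np.mean(Z,0).round(2),"foot",round(np.mean(Z,0)[2]-82.66,2),"t",s["time_s"])
E
python3 -c "
from h import *
avg()"
```

```text
Favg [-0.06  0.09 -1.86] sd [0.4  0.42 0.35] pos [471.19 159.28 132.22] foot 49.56 t 6.6
```

Emit:
move_arm(motion=[{"offset": [0,0,0.003],"angular": [0,0,0],"jaw": 0.02},{"offset": [0,0,0.006],"angular": [0,0,0],"jaw": 0.02},{"offset": [0,0,0.009],"angular": [0,0,0],"jaw": 0.02},{"offset": [0,0,0.0105],"angular": [0,0,0],"jaw": 0.02},{"offset": [0,0,0.0105],"angular": [0,0,0],"jaw": 0.02}])

```text
time_s: 7.22
eef_pos: [471.1, 159.3, 121.5]
ee_rot: [-0.0, -0.13, 0.991, 0.0]
force: [1.0, 0.7, -0.6]
grip_width: 0.319
```

```bash
python3 -c "
from h import *
avg()"
```

```text
Favg [-0.22  0.07 -0.95] sd [0.27 0.43 0.61] pos [471.15 159.27 121.66] foot 39.0 t 7.625
```

Pin 1 gives only +0.9 N at foot 39.0, which is consistent with a home pin. On to pin 2.

Emit:
move_arm(motion=[{"offset": [0,0,-0.014],"angular": [0,0,0],"jaw": 0.02},{"offset": [-0.055,0.0024,-0.014],"angular": [0,0,0],"jaw": 0.02},{"offset": [-0.11,0.0048,-0.014],"angular": [0,0,0],"jaw": 0.02},{"offset": [-0.1322,0.0058,-0.014],"angular": [0,0,0],"jaw": 0.02},{"offset": [-0.1322,0.0058,-0.014],"angular": [0,0,0],"jaw": 0.02}])

```text
time_s: 8.25
eef_pos: [598.0, 199.2, 135.6]
ee_rot: [0.0, -0.131, 0.991, -0.0]
force: [0.2, -0.9, -2.4]
grip_width: 0.318
```

```bash
python3 -c "
from h import *
avg()
rel(np.load('spots.npy')[1]+[0,0,82.66-1],105)"
```

```text
Favg [ 0.1   0.24 -1.61] sd [0.39 0.57 0.47] pos [596.84 198.95 136.02] foot 53.36 t 8.65
off m [-0.0002 -0.0006  0.0143] ang [-0.  0. -0.] tcp [597.03 198.98 135.98] F [ 0.34  0.52 -2.36] w 0.315 t 8.65
```

Emit:
move_arm(motion=[{"offset": [0,0,0.005],"angular": [0,0,0],"jaw": 0.02},{"offset": [0,0,0.009],"angular": [0,0,0],"jaw": 0.02},{"offset": [0,0,0.012],"angular": [0,0,0],"jaw": 0.02},{"offset": [0,0,0.0143],"angular": [0,0,0],"jaw": 0.02},{"offset": [0,0,0.0143],"angular": [0,0,0],"jaw": 0.02}])

```text
time_s: 9.28
eef_pos: [597.3, 199.1, 121.2]
ee_rot: [-0.0, -0.13, 0.991, 0.0]
force: [-0.3, -0.0, -0.3]
grip_width: 0.318
```

```bash
python3 -c "
from h import *
avg()"
```

```text
Favg [-0.48 -0.18 -0.87] sd [0.35 0.51 0.63] pos [597.36 199.07 121.4 ] foot 38.74 t 9.675
```

Pin 2 reads +0.8 N, also home. Pin 3.

Emit:
move_arm(motion=[{"offset": [0,0,-0.014],"angular": [0,0,0],"jaw": 0.02},{"offset": [-0.0022,-0.05,-0.014],"angular": [0,0,0],"jaw": 0.02},{"offset": [-0.004,-0.0917,-0.014],"angular": [0,0,0],"jaw": 0.02},{"offset": [-0.004,-0.0917,-0.014],"angular": [0,0,0],"jaw": 0.02},{"offset": [-0.004,-0.0917,-0.014],"angular": [0,0,0],"jaw": 0.02}])

```text
time_s: 10.3
eef_pos: [624.9, 112.0, 135.9]
ee_rot: [0.0, -0.13, 0.991, 0.0]
force: [-0.3, -0.4, -0.9]
grip_width: 0.317
```

```bash
python3 -c "
from h import *
avg()
rel(np.load('spots.npy')[2]+[0,0,82.66-1],105)"
```

```text
Favg [ 0.11  0.32 -1.56] sd [0.54 0.29 0.37] pos [624.73 112.3  135.49] foot 52.83 t 10.7
off m [ 0.0001 -0.0009  0.0137] ang [-0.  0.  0.] tcp [624.81 111.88 135.32] F [ 0.9   0.43 -1.35] w 0.319 t 10.7
```

Emit:
move_arm(motion=[{"offset": [0,0,0.005],"angular": [0,0,0],"jaw": 0.02},{"offset": [0,-0.001,0.009],"angular": [0,0,0],"jaw": 0.02},{"offset": [0,-0.001,0.012],"angular": [0,0,0],"jaw": 0.02},{"offset": [0,-0.001,0.0138],"angular": [0,0,0],"jaw": 0.02},{"offset": [0,-0.001,0.0138],"angular": [0,0,0],"jaw": 0.02}])

```text
time_s: 11.32
eef_pos: [625.2, 110.6, 121.5]
ee_rot: [0.0, -0.13, 0.991, -0.0]
force: [-0.0, -0.4, 0.6]
grip_width: 0.321
```

```bash
python3 -c "
from h import *
avg()"
```

```text
Favg [-0.26  0.14  0.17] sd [0.27 0.46 0.52] pos [625.22 110.54 121.64] foot 38.98 t 11.725
```

Pin 3 reads +1.7 N, so it is probably the high one. I'll still touch pin 4 before pressing.

Emit:
move_arm(motion=[{"offset": [0,0,-0.014],"angular": [0,0,0],"jaw": 0.02},{"offset": [0.055,-0.0024,-0.014],"angular": [0,0,0],"jaw": 0.02},{"offset": [0.11,-0.0048,-0.014],"angular": [0,0,0],"jaw": 0.02},{"offset": [0.1322,-0.0053,-0.014],"angular": [0,0,0],"jaw": 0.02},{"offset": [0.1322,-0.0053,-0.014],"angular": [0,0,0],"jaw": 0.02}])

```text
time_s: 12.35
eef_pos: [498.6, 71.1, 136.6]
ee_rot: [0.001, -0.13, 0.991, -0.0]
force: [1.1, -0.2, -1.7]
grip_width: 0.32
```

```bash
python3 -c "
from h import *
avg()
rel(np.load('spots.npy')[3]+[0,0,82.66-1],105)"
```

```text
Favg [-0.08  0.04 -1.8 ] sd [0.43 0.49 0.46] pos [499.56  71.35 135.69] foot 53.03 t 12.75
off m [ 0.0004 -0.      0.0136] ang [ 0. -0.  0.] tcp [499.15  71.36 135.27] F [-0.37 -0.66 -1.6 ] w 0.319 t 12.75
```

Emit:
move_arm(motion=[{"offset": [0,0,0.005],"angular": [0,0,0],"jaw": 0.02},{"offset": [0,0,0.009],"angular": [0,0,0],"jaw": 0.02},{"offset": [0,0,0.012],"angular": [0,0,0],"jaw": 0.02},{"offset": [0,0,0.014],"angular": [0,0,0],"jaw": 0.02},{"offset": [0,0,0.014],"angular": [0,0,0],"jaw": 0.02}])

```text
time_s: 13.38
eef_pos: [498.8, 71.3, 121.5]
ee_rot: [0.0, -0.13, 0.991, 0.0]
force: [-0.5, 0.1, -0.7]
grip_width: 0.325
```

```bash
python3 -c "
from h import *
avg()"
```

```text
Favg [-0.12  0.27 -0.76] sd [0.35 0.36 0.34] pos [498.86  71.25 121.59] foot 38.93 t 13.775
```

Pin 4 reads +1.0 N (home). Readings were 0.9, 0.8, 1.7 and 1.0 N, so pin 3 is high. Back to it.

Emit:
move_arm(motion=[{"offset": [0,0,-0.014],"angular": [0,0,0],"jaw": 0.02},{"offset": [-0.055,0.0024,-0.014],"angular": [0,0,0],"jaw": 0.02},{"offset": [-0.11,0.0048,-0.014],"angular": [0,0,0],"jaw": 0.02},{"offset": [-0.1322,0.0056,-0.014],"angular": [0,0,0],"jaw": 0.02},{"offset": [-0.1322,0.0056,-0.014],"angular": [0,0,0],"jaw": 0.02}])

```text
time_s: 14.4
eef_pos: [625.8, 111.2, 135.6]
ee_rot: [0.0, -0.131, 0.991, -0.0]
force: [0.2, 0.2, -2.7]
grip_width: 0.322
```

```bash
python3 -c "
from h import *
avg()
rel(np.load('spots.npy')[2]+[0,0,82.66-2],105)"
```

```text
Favg [-0.02  0.07 -1.47] sd [0.46 0.43 0.41] pos [624.68 110.68 135.92] foot 53.26 t 14.8
off m [-0.0003  0.0003  0.0152] ang [-0.  0. -0.] tcp [624.82 110.67 135.86] F [ 0.04  0.6  -1.21] w 0.322 t 14.8
```

Emit:
move_arm(motion=[{"offset": [0,0,0.007],"angular": [0,0,0],"jaw": 0.02},{"offset": [0,0,0.012],"angular": [0,0,0],"jaw": 0.02},{"offset": [0,0,0.0143],"angular": [0,0,0],"jaw": 0.02},{"offset": [0,0,0.0153],"angular": [0,0,0],"jaw": 0.02},{"offset": [0,0,0.016],"angular": [0,0,0],"jaw": 0.02}])

```text
time_s: 15.42
eef_pos: [625.2, 110.8, 119.7]
ee_rot: [0.0, -0.13, 0.991, -0.0]
force: [0.4, -0.7, 1.2]
grip_width: 0.32
```

Emit:
move_arm(motion=[{"offset": [0,0,0.0005],"angular": [0,0,0],"jaw": 0.02},{"offset": [0,0,0.001],"angular": [0,0,0],"jaw": 0.02},{"offset": [0,0,0.0015],"angular": [0,0,0],"jaw": 0.02},{"offset": [0,0,0.002],"angular": [0,0,0],"jaw": 0.02},{"offset": [0,0,0.0025],"angular": [0,0,0],"jaw": 0.02}])

```text
time_s: 16.05
eef_pos: [625.7, 110.9, 118.3]
ee_rot: [0.001, -0.13, 0.991, -0.0]
force: [-1.6, 0.2, 8.7]
grip_width: 0.318
```

```bash
python3 -c "
from h import *
avg(4)"
```

```text
Favg [-1.06 -0.11  8.27] sd [0.44 0.37 0.39] pos [625.7  110.87 118.3 ] foot 35.64 t 16.25
```

Emit:
move_arm(motion=[{"offset": [0,0,0.0005],"angular": [0,0,0],"jaw": 0.02},{"offset": [0,0,0.001],"angular": [0,0,0],"jaw": 0.02},{"offset": [0,0,0.0015],"angular": [0,0,0],"jaw": 0.02}])

```text
time_s: 16.62
eef_pos: [625.7, 110.9, 116.9]
ee_rot: [0.001, -0.13, 0.991, -0.0]
force: [-0.4, 0.2, 9.2]
grip_width: 0.315
```

```bash
python3 -c "
from h import *
avg(4)"
```

```text
Favg [-0.55 -0.15  8.84] sd [0.24 0.52 0.19] pos [625.7  110.89 116.83] foot 34.17 t 16.825
```

The force is steady while the foot goes down, so the pin is sliding. I'll continue slowly.

Emit:
move_arm(motion=[{"offset": [0,0,0.0005],"angular": [0,0,0],"jaw": 0.02},{"offset": [0,0,0.001],"angular": [0,0,0],"jaw": 0.02},{"offset": [0,0,0.0015],"angular": [0,0,0],"jaw": 0.02}])

```text
time_s: 17.2
eef_pos: [625.7, 110.9, 115.4]
ee_rot: [0.001, -0.13, 0.991, -0.0]
force: [-0.7, 0.0, 8.9]
grip_width: 0.323
```

```bash
python3 -c "
from h import *
avg(4)"
```

```text
Favg [-0.76 -0.17  8.65] sd [0.25 0.5  0.34] pos [625.7  110.9  115.34] foot 32.68 t 17.4
```

Emit:
move_arm(motion=[{"offset": [0,0,0.0004],"angular": [0,0,0],"jaw": 0.02},{"offset": [0,0,0.0008],"angular": [0,0,0],"jaw": 0.02},{"offset": [0,0,0.0012],"angular": [0,0,0],"jaw": 0.02}])

```text
time_s: 17.77
eef_pos: [626.1, 110.9, 114.9]
ee_rot: [0.002, -0.13, 0.991, -0.0]
force: [-1.4, 0.8, 14.4]
grip_width: 0.317
```

```bash
python3 -c "
from h import *
avg(4)"
```

```text
Favg [-1.45 -0.1  13.12] sd [0.42 0.44 0.45] pos [626.07 110.94 114.95] foot 32.29 t 17.975
```

Emit:
move_arm(motion=[{"offset": [0,0,0.0004],"angular": [0,0,0],"jaw": 0.02},{"offset": [0,0,0.0008],"angular": [0,0,0],"jaw": 0.02},{"offset": [0,0,0.0012],"angular": [0,0,0],"jaw": 0.02},{"offset": [0,0,0.0012],"angular": [0,0,0],"jaw": 0.02}])

```text
time_s: 18.48
eef_pos: [626.4, 111.0, 114.6]
ee_rot: [0.003, -0.13, 0.991, -0.0]
force: [-1.4, 1.1, 16.8]
grip_width: 0.321
```

```bash
python3 -c "
from h import *
avg(4)"
```

```text
Favg [-1.58 -0.06 16.93] sd [0.3  0.36 0.28] pos [626.43 110.98 114.57] foot 31.91 t 18.675
```

The force climbs to 18.5 N net while the foot barely moves: the pin is on its stop after about 3.3 mm of travel. I'll ease off to the touch height of the first round and read again.

Emit:
move_arm(motion=[{"offset": [0,0,-0.002],"angular": [0,0,0],"jaw": 0.02},{"offset": [0,0,-0.005],"angular": [0,0,0],"jaw": 0.02},{"offset": [0,0,-0.0082],"angular": [0,0,0],"jaw": 0.02},{"offset": [0,0,-0.0082],"angular": [0,0,0],"jaw": 0.02}])

```text
time_s: 19.18
eef_pos: [625.0, 110.8, 119.6]
ee_rot: [-0.0, -0.13, 0.991, 0.0]
force: [1.0, -0.2, -1.2]
grip_width: 0.32
```

```bash
python3 -c "
from h import *
avg(8)"
```

```text
Favg [ 0.05 -0.14 -0.37] sd [0.51 0.56 0.44] pos [624.98 110.84 119.52] foot 36.86 t 19.575
```

At foot 36.9 it reads only +1.2 N, so the pin top is now about 39–40 mm, against 43 before: it is home. I'll carry the probe back.

Emit:
move_arm(motion=[{"offset": [0,0,-0.03],"angular": [0,0,0],"jaw": 0.02},{"offset": [0,0,-0.07],"angular": [0,0,0],"jaw": 0.02},{"offset": [0,0,-0.07],"angular": [0,0,0],"jaw": 0.02}])

```text
time_s: 19.95
eef_pos: [626.3, 111.0, 192.8]
ee_rot: [0.003, -0.13, 0.991, -0.0]
force: [0.4, 0.4, -1.9]
grip_width: 0.319
```

```bash
python3 -c "
from h import *
rel([459.7,-292.05,189],105)"
```

```text
off m [ 0.2652 -0.3462  0.0028] ang [-0.1  0.3 -0. ] tcp [626.26 110.96 192.81] F [ 0.42  0.38 -1.87] w 0.319 t 19.95
```

Emit:
move_arm(motion=[{"offset": [0.265,-0.346,0],"angular": [0,0,0],"jaw": 0.02},{"offset": [0.265,-0.346,0],"angular": [0,0,0],"jaw": 0.02},{"offset": [0.265,-0.346,0],"angular": [0,0,0],"jaw": 0.02},{"offset": [0.265,-0.346,0],"angular": [0,0,0],"jaw": 0.02},{"offset": [0.265,-0.346,0],"angular": [0,0,0],"jaw": 0.02}])

```text
time_s: 20.58
eef_pos: [504.2, -179.3, 188.7]
ee_rot: [-0.001, -0.13, 0.991, 0.001]
force: [0.9, -1.1, -1.1]
grip_width: 0.32
```

```bash
python3 -c "
from h import *
rel([459.7,-292.05,189],105)"
```

```text
off m [ 0.0722 -0.0973 -0.0004] ang [ 0.1 -0.1 -0. ] tcp [ 504.24 -179.35  188.67] F [ 0.87 -1.07 -1.13] w 0.32 t 20.57
```

Emit:
move_arm(motion=[{"offset": [0.04,-0.055,0],"angular": [0,0,0],"jaw": 0.02},{"offset": [0.07,-0.093,0],"angular": [0,0,0],"jaw": 0.02},{"offset": [0.07,-0.093,0],"angular": [0,0,0],"jaw": 0.02},{"offset": [0.07,-0.093,0],"angular": [0,0,0],"jaw": 0.02}])

```text
time_s: 21.08
eef_pos: [462.0, -285.2, 188.9]
ee_rot: [-0.0, -0.13, 0.991, 0.001]
force: [0.6, -0.0, -1.6]
grip_width: 0.322
```

```bash
python3 -c "
from h import *
avg(4)
rel([459.7,-292.05,189],105)"
```

```text
Favg [-0.02  0.17 -1.48] sd [0.2  0.43 0.51] pos [ 462.49 -284.77  189.41] foot 106.75 t 21.275
off m [ 0.0047 -0.0062  0.0006] ang [ 0.  -0.   0.1] tcp [ 462.57 -284.83  189.63] F [-0.3  -0.04 -1.08] w 0.317 t 21.27
```

Emit:
move_arm(motion=[{"offset": [0.0046,-0.0065,0],"angular": [0,0,0],"jaw": 0.02},{"offset": [0.0046,-0.0065,0],"angular": [0,0,0],"jaw": 0.02},{"offset": [0.0046,-0.0065,0],"angular": [0,0,0],"jaw": 0.02}])

```text
time_s: 21.65
eef_pos: [459.4, -293.4, 189.8]
ee_rot: [0.0, -0.13, 0.991, 0.0]
force: [1.2, 0.3, -1.4]
grip_width: 0.317
```

```bash
python3 -c "
from h import *
avg(4)
rel([459.7,-292.05,96.66],105)
S=cam('scene');m=cv2.resize(S[0][20:220,160:360],(600,600))
cv2.imwrite('pics/c6.png',m[:,:,::-1])"
```

```text
Favg [-0.08  0.18 -1.21] sd [0.21 0.5  0.43] pos [ 459.38 -293.31  189.77] foot 107.11 t 21.85
off m [-0.0006  0.0011  0.0931] ang [ 0.  0. -0.] tcp [ 459.39 -293.29  189.79] F [ 0.26  0.55 -1.4 ] w 0.32 t 21.85
```

View pics/c6.png

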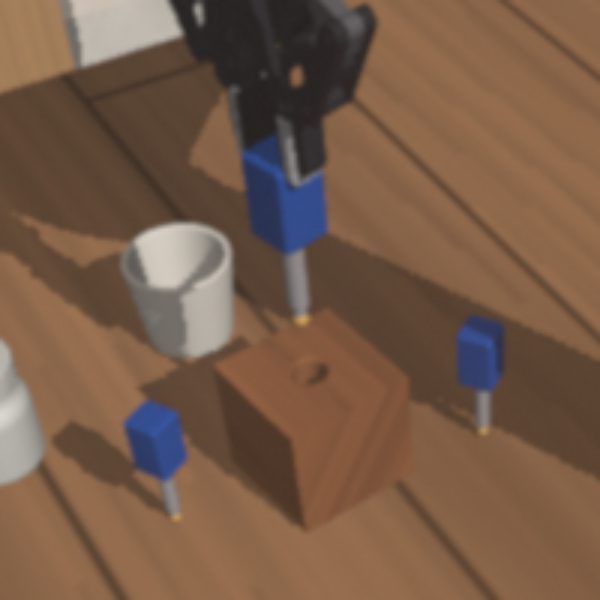

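The probe hangs straight, with the ball at crop (302,320), lined up with the hole at (310,372) as it was when it came out. Lowering with force checks.

Emit:
move_arm(motion=[{"offset": [-0.0005,0.001,0.012],"angular": [0,0,0],"jaw": 0.02},{"offset": [-0.0005,0.001,0.025],"angular": [0,0,0],"jaw": 0.02},{"offset": [-0.0005,0.001,0.036],"angular": [0,0,0],"jaw": 0.02},{"offset": [-0.0005,0.001,0.042],"angular": [0,0,0],"jaw": 0.02},{"offset": [-0.0005,0.001,0.046],"angular": [0,0,0],"jaw": 0.02}])

```text
time_s: 22.52
eef_pos: [459.6, -292.3, 143.4]
ee_rot: [-0.0, -0.13, 0.991, 0.0]
force: [0.4, 0.5, -2.4]
grip_width: 0.319
```

```bash
python3 -c "
from h import *
avg(4)
rel([459.7,-292.05,96.66],105)"
```

```text
Favg [ 0.07 -0.01 -1.62] sd [0.12 0.23 0.81] pos [ 459.59 -292.29  143.62] foot 60.96 t 22.725
off m [-0.0001  0.0004  0.0474] ang [-0.  0. -0.] tcp [ 459.7  -292.4   144.02] F [ 0.09 -0.4  -0.79] w 0.323 t 22.73
```

Emit:
move_arm(motion=[{"offset": [0,0,0.015],"angular": [0,0,0],"jaw": 0.02},{"offset": [0,0,0.03],"angular": [0,0,0],"jaw": 0.02},{"offset": [0,0,0.039],"angular": [0,0,0],"jaw": 0.02},{"offset": [0,0,0.043],"angular": [0,0,0],"jaw": 0.02},{"offset": [0,0,0.043],"angular": [0,0,0],"jaw": 0.02}])

```text
time_s: 23.35
eef_pos: [459.6, -292.3, 100.7]
ee_rot: [-0.0, -0.13, 0.991, 0.0]
force: [-0.3, -0.1, -1.9]
grip_width: 0.317
```

```bash
python3 -c "
from h import *
avg(4)"
```

```text
Favg [ 0.35 -0.43 -1.07] sd [0.43 0.33 0.66] pos [ 459.77 -292.43  101.14] foot 18.48 t 23.55
```

Emit:
move_arm(motion=[{"offset": [0,0,0.0015],"angular": [0,0,0],"jaw": 0.02},{"offset": [0,0,0.003],"angular": [0,0,0],"jaw": 0.02},{"offset": [0,0,0.0042],"angular": [0,0,0],"jaw": 0.02},{"offset": [0,0,0.0042],"angular": [0,0,0],"jaw": 0.02}])

```text
time_s: 24.05
eef_pos: [459.6, -292.3, 96.8]
ee_rot: [0.0, -0.13, 0.991, -0.0]
force: [-0.2, 0.8, 0.6]
grip_width: 0.321
```

```bash
python3 -c "
from h import *
avg(4)"
```

```text
Favg [-0.38  0.87  1.76] sd [0.36 0.72 0.3 ] pos [ 459.64 -292.3    96.75] foot 14.09 t 24.25
```

It is seated on the wood at the same height as at the grasp (+3 N). Release.

Emit:
move_arm(motion=[{"offset": [0,0,0],"angular": [0,0,0],"jaw": 0.033},{"offset": [0,0,0],"angular": [0,0,0],"jaw": 0.04},{"offset": [0,0,0],"angular": [0,0,0],"jaw": 0.06},{"offset": [0,0,0],"angular": [0,0,0],"jaw": 0.06},{"offset": [0,0,0],"angular": [0,0,0],"jaw": 0.06}])

```text
time_s: 24.88
eef_pos: [459.6, -292.3, 96.6]
ee_rot: [-0.0, -0.13, 0.991, -0.0]
force: [-0.0, 0.4, 0.1]
grip_width: 0.701
```

Emit:
move_arm(motion=[{"offset": [0,0,-0.02],"angular": [0,0,0],"jaw": 0.06},{"offset": [0,0,-0.06],"angular": [0,0,0],"jaw": 0.06},{"offset": [0,0,-0.11],"angular": [0,0,0],"jaw": 0.06},{"offset": [0,0,-0.13],"angular": [0,0,0],"jaw": 0.06},{"offset": [0,0,-0.13],"angular": [0,0,0],"jaw": 0.06}])

```text
time_s: 25.5
eef_pos: [460.0, -292.6, 227.7]
ee_rot: [0.001, -0.13, 0.991, -0.001]
force: [-0.5, 0.4, -0.3]
grip_width: 0.706
```

```bash
python3 -c "
from h import *
avg(4)
S=cam('scene');m=np.zeros((400,800,3),np.uint8)
m[:,:400]=cv2.resize(S[0][40:240,160:360],(400,400));m[:,400:]=cv2.resize(S[0][290:480,250:470],(400,400))
cv2.imwrite('pics/c7.png',m[:,:,::-1])"
```

```text
Favg [ 0.62 -0.41 -0.28] sd [0.21 0.51 0.42] pos [ 459.31 -292.01  225.47] foot 142.81 t 25.7
```

View pics/c7.png

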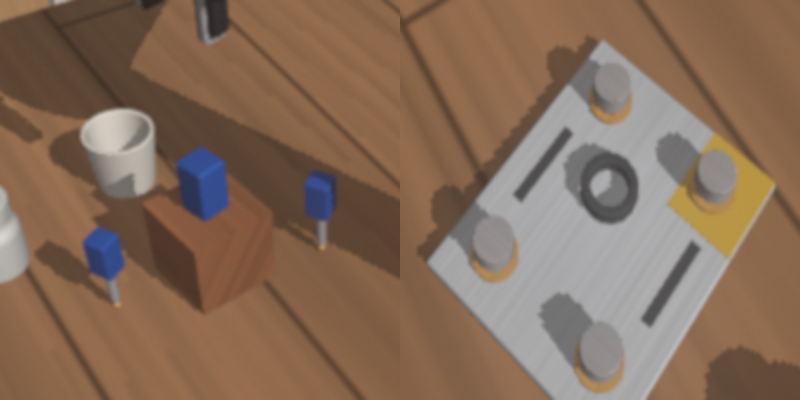

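The probe stands upright in its stand at crop (203,185), same as before, and the gripper is clear. The plate, collar and decoys have not moved. Handing in.

```bash
python3 -c "
from rig import ctrl
print(ctrl.finish_job())"
```

```text
the job is handed in; nothing more can be done
None
```

The third pin (+x, −y corner) was the high one. I pressed it home, put the probe back upright in its stand, and handed the job in at about 26 s.

- **Touches:** I touched the pins clockwise from the yellow corner, all at about the same height. The force rises were 0.9, 0.8, 1.7 and 1.0 N. The force noise was about 0.5 N per reading, so I averaged eight readings per touch.
- **Press:** After all four touches I went back to pin 3. It slid about 3.3 mm at roughly 10 N, then the force climbed to about 18.5 N with almost no further movement, so it was on its stop. A light re-touch put its top at about 39–40 mm, against about 43 mm before. I did not press any of the other three pins.
- **Return:** The probe seated on the wood at the same height as when I gripped it, within 0.1 mm. The last picture shows it upright, with the gripper clear and the collar, plate and look-alike probes in place.
- **Disagreement:** At the stop, my estimate of the ball height read about 1.7 mm lower than nominal. I put this down to flex in the grip and arm under load, because the heights at re-seating agreed.

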